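# Bring the green sample to the reader and record it

## Robot

A 6-joint arm with a two-finger parallel gripper is mounted at the origin on the work surface. World frame = base frame: x ahead of the robot, y to its left, z up, the work surface at z = 0. Lengths are in m, angles in rad, forces in N, time in s.
With the tool pointing down it reaches from about 0.3 to 0.775 m from the base axis. Payload 14.6 kg.
Tool frame: the origin (TCP) lies between the finger pads; the fingertips stand 19 mm ahead of it and the grasp point (between the pads) is the TCP (tip_extent is the distance from the TCP to the fingertips, in m); y points along the fingers, x is the direction in which the jaws open and shut, and the axes are right-handed (so a half turn about y gives the same grasp; the last joint's range is limited). The gripper opens to 94 mm and grips with 3 to 60 N. Pads are 16 mm wide; open, the fingers measure 119 mm over their backs; the gripper's body (75 mm by 177 mm) begins 78 mm behind the grasp point.
Start: joints at [1.254, 0.3, 1.521, -0, 1.321, -0.067], TCP at [0.136, 0.533, 0.224] pointing down, gripper open.
Joint ranges: [-3.03, 3.03], [-0.79, 2.21], [0.23, 2.52], [-1.04, 4.18], [0, 3.07], [-2.55, 2.55]. Speed limits (rad/s): [2.22, 2.22, 2.57, 3.14, 3.14, 3.14].

## Interface

Orientations are given as [roll, pitch, yaw] about the fixed x, y, z axes, in that order (R = Rz(yaw) Ry(pitch) Rx(roll)).
In Python, from station import * gives the robot as it stands.
- The arm moves only by the shell command python3 -m pendant 'ROWS' [OPENING] [FORCE]. ROWS is a JSON object of lists of equal length, an entry for each row: "translation": the shift along the tool's x, y, z each as a share of 0.5 m, from -1 to 1, a list of three; "rot": the turn, a rotation vector about the tool's x, y, z each as a share of 90 degrees, from -1 to 1, a list of three. In form: {"translation": [[x, y, z], ...], "rot": [[ax, ay, az], ...]}. A call has 1 to 8 rows; each row is the pose to reach, as a shift and turn from the pose measured when the call began, along the tool's axes at that moment; what a row does not reach only later rows make up. A row lasts 1/12 s, in which the tool goes at most 41.7 mm and 7.16 degrees, less where a joint would pass 70% of its speed; a pose out of reach is approached as far as the arm can. A call with a number of a shift or a turn outside -1 to 1 is refused whole. A call with a gripper value outside its range is refused whole. OPENING is the opening, from 0 (shut) to 1 (fully open), set as the call begins (- or left out, the last holds). The fingers move at their own pace and stop on an object; FORCE is the grip in N (left out, the last holds). Time passes only in rows, so rows that repeat a pose let the fingers close. It gives the time, the measured TCP pose, the force and the opening at its end, in the units of the state.
- get_obs(): the state, without advancing time (a new reading comes with each control period).
- camera(name): name is "scene" or "top" or "wrist"; returns the picture (420x560x3 uint8, red, green, blue); there is no depth.
- camera_params(name): a dict with "mtx" (3x3 intrinsics, pixels), "distortion" ([k1, k2, p1, p2, k3] as OpenCV has them; the pictures are not rectified), "view" (4x4, takes a point from world to camera coordinates); the wrist camera has in their place "tool_from_camera" (4x4, takes a point from camera to tool coordinates, whose origin is the TCP and whose axes are the tool frame's). Camera axes: x right, y down, z forward; pixel columns grow to the right and rows downward; lengths in m; the calibration is good to about 2 mm. A picture is of the moment at which its call begins: read the wrist's pose just before it. camera_params takes no time and is no camera call.
- hand_in(): hands the job in, once; it reports no verdict.
The state is a dict: "time_s": time; "qpos": joint angles; "joint_vel": joint speeds; "tau": joint torques, N m; "ee_pos": TCP position; "eef_rot": TCP orientation; "force": force on the tool from outside, world axes, zero at the start; "moment": the same for the moment, N m; "grip_width": finger opening in m.
Only numpy, scipy, OpenCV 4.12 (cv2) and the standard library are available. Lean on these libraries where they do the work, as an engineer would, in place of code of your own. Each camera call takes 0.05 s, during which the arm holds its last target.

## Task

Push a spoke of the sample carousel with a finger and turn it until the jar with the green lid stands squarely in front of the reader's lens, then press the red record button on the data logger all the way down and let it go. Do not touch the jars or the tray - they just ride round, standing on it - and leave everything else on the table where it is. Do not press the button before the green jar is in place and still.

Things in the scene. Friction and masses are not known exactly. Their poses are not given: they have to be found in the camera images.
- green_jar_mid (a point): The sample jar with the GREEN lid, the one to be read: clear glass, 47 mm across, 60 mm tall, loose, standing on one of the four grey spots of the white round tray (tray top 30 mm above the table, 244 mm across). The point is the jar's centre, half-way up.
- reading_spot (a point): The place in front of the reader where the jar to be read must stand: on the circle of the jars' centres (85 mm from the carousel's axle), on the line from the axle straight out through the reader's lens, at jar height. Does not turn with the tray.
- reader_lens (a point): Front centre of the black round lens (32 mm across) of the reader, a white box 76 mm high fixed to the carousel's foot outside the tray, with an orange stripe along its top; 152 mm from the axle.
- axle (a point): The carousel's vertical axle, at the height of the middle of the spokes (130 mm above the table). The black hub round it is 44 mm across, its top 143 mm above the table.
- carousel (a joint): Turn of the tray, spokes and jars together about the axle, rad, 0 at the start, positive anticlockwise seen from above. Turns freely more than 3 rad either way. A light friction brake (about 1.5 N at mid-spoke) stops it at once wherever it is left; no spring.
- record_top (a point): Top centre of the red round record button (30 mm across), near one end of the grey data logger (90 x 130 mm, 36 mm high, fixed to the table). The button is pressed straight down.
- record (a joint): Travel of the record button, m: 0 up, 0.006 fully down (about 4 N); it springs back up when let go and must go down past 0.004 to record.
- spoke1 (a point): Spoke 1 of the four bare push spokes (aluminium bars with blue ends, 12 mm thick, 18 mm tall, from the hub out to 111 mm from the axle). The point is in the middle of the bar's section, 85 mm from the axle, 130 mm above the table. The bar's underside is 121 mm above the table, 31 mm above the lids of the jars; the spokes stand half-way between the jars, at right angles to one another.
- spoke2 (a point): Spoke 2 of the four bare push spokes (aluminium bars with blue ends, 12 mm thick, 18 mm tall, from the hub out to 111 mm from the axle). The point is in the middle of the bar's section, 85 mm from the axle, 130 mm above the table. The bar's underside is 121 mm above the table, 31 mm above the lids of the jars; the spokes stand half-way between the jars, at right angles to one another.
- spoke3 (a point): Spoke 3 of the four bare push spokes (aluminium bars with blue ends, 12 mm thick, 18 mm tall, from the hub out to 111 mm from the axle). The point is in the middle of the bar's section, 85 mm from the axle, 130 mm above the table. The bar's underside is 121 mm above the table, 31 mm above the lids of the jars; the spokes stand half-way between the jars, at right angles to one another.
- spoke4 (a point): Spoke 4 of the four bare push spokes (aluminium bars with blue ends, 12 mm thick, 18 mm tall, from the hub out to 111 mm from the axle). The point is in the middle of the bar's section, 85 mm from the axle, 130 mm above the table. The bar's underside is 121 mm above the table, 31 mm above the lids of the jars; the spokes stand half-way between the jars, at right angles to one another.
- red_jar_mid (a point): Another sample jar, same size, RED lid, on the same tray, a quarter turn apart. The point is its centre. To be left alone; it rides round with the tray.
- yellow_jar_mid (a point): Another sample jar, same size, YELLOW lid, on the same tray, a quarter turn apart. The point is its centre. To be left alone; it rides round with the tray.
- blue_jar_mid (a point): Another sample jar, same size, BLUE lid, on the same tray, a quarter turn apart. The point is its centre. To be left alone; it rides round with the tray.
- carton: Bystander to be left where it is: red box with a white and blue band, 50 x 80 x 120 mm high. Origin at the centre of its underside.
- beaker: Bystander to be left where it is: empty glass beaker, 70 mm across, 90 mm high. Origin at the centre of its underside.
- wash_bottle: Bystander to be left where it is: white bottle with a red cap, 60 mm across, 130 mm high. Origin at the centre of its underside.
- marker: Bystander to be left where it is: green marker pen, 120 mm long, 14 mm thick, lying on a sheet of paper. Origin at the centre of its underside.
- tape_roll: Bystander to be left where it is: yellow roll of tape lying flat, 80 mm across, 24 mm high. Origin at the centre of its underside.
Mind the look-alikes: they are no part of the job. What is shaped like the part that bears yellow_jar_mid but black or pink is not meant.

How it is judged:
By the outcome, as a careful person would: the job done as asked, in the order asked, and still so for the second after the job is handed in, with the robot touching nothing.
It also fails if it takes over 54 s, if anything falls off the work surface, if the arm or the gripper's body presses on something with over 40 N, if the wrist force passes 120 N, or if a joint passes its speed limit or range.

## Working session

There is one attempt and no reset: what is moved stays moved. The work goes in short steps, Python scripts to look and compute and a shell command to move; the robot and the scene stay as the last step left them, time stands still between calls to the robot, and variables do not carry over. Pictures are saved under pics/ and viewed, and the job is handed in when it is done.

```bash
ls; mkdir -p pics; python3 - <<'E'
from station import *
import cv2
o=get_obs();print(o)
for n in("scene","top","wrist"):
    cv2.imwrite(f"pics/{n}0.png",camera(n)[:,:,::-1]);print(n,camera_params(n))
E
```

```text
pics
{'time_s': 0.0, 'qpos': array([ 1.25437852e+00,  3.00470092e-01,  1.52154966e+00, -4.70040172e-05,
        1.32072516e+00, -6.66141423e-02]), 'joint_vel': array([ 1.22259012e-03, -6.86219841e-04, -1.34417105e-03,  7.72299596e-05,
        6.62987967e-04,  3.02601929e-04]), 'tau': array([ 1.82052067e-03, -5.31812632e+01, -3.52729011e+01,  7.09197437e-02,
        2.45045620e-02, -8.44087458e-05]), 'ee_pos': array([0.13591557, 0.5326986 , 0.22390017]), 'eef_rot': array([-1.57076505e+00,  1.15272848e-03,  1.32100434e+00]), 'force': array([-0.2918312 , -0.20928445, -0.5899762 ]), 'moment': array([ 0.0334619 ,  0.03729721, -0.03772982]), 'grip_width': 0.09394785515613478}
scene {'mtx': array([[420.67252665,   0.        , 286.70567197],
       [  0.        , 420.67252665, 211.81673778],
       [  0.        ,   0.        ,   1.        ]]), 'distortion': array([-0.09117662,  0.        ,  0.        ,  0.        ,  0.        ]), 'view': array([[ 0.24426737,  0.9696524 ,  0.01037696, -0.14850808],
       [ 0.64087408, -0.15339461, -0.75216388, -0.27860741],
       [-0.72774574,  0.19037941, 
[... 608 characters left out ...]
  [ 0.00000000e+00,  0.00000000e+00,  0.00000000e+00,
         1.00000000e+00]])}
wrist {'mtx': array([[294.69076002,   0.        , 278.89673023],
       [  0.        , 294.69076002, 205.61136966],
       [  0.        ,   0.        ,   1.        ]]), 'distortion': array([-0.03891346,  0.        ,  0.        ,  0.        ,  0.        ]), 'tool_from_camera': array([[ 9.99999505e-01, -9.72410483e-04, -2.10132829e-04,
        -2.17864781e-04],
       [-6.59996854e-05, -2.75598270e-01,  9.61272901e-01,
        -1.59914220e-01],
       [-9.92664090e-04, -9.61272411e-01, -2.75598198e-01,
         8.00569366e-02],
       [ 0.00000000e+00,  0.00000000e+00,  0.00000000e+00,
         1.00000000e+00]])}
```

View pics/scene0.png

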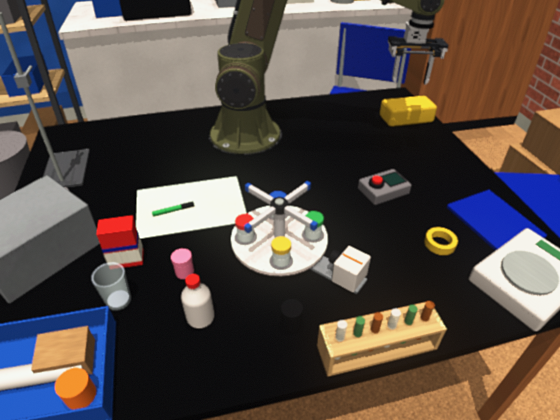

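View pics/top0.png

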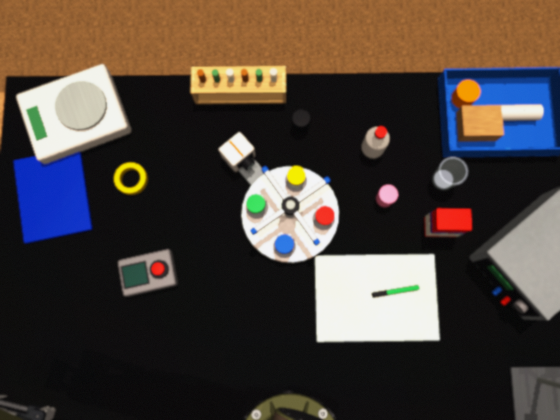

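View pics/wrist0.png

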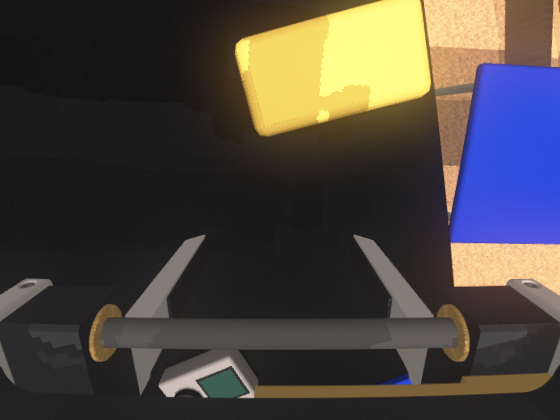

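The top view shows the carousel hub near (290,205), green lid (256,205), reader (237,152) and red button (158,269). I'll measure these now.

```bash
cat > h.py <<'E'
from station import *
import cv2, numpy as np
def ray(n,px):
    p=camera_params(n);u=cv2.undistortPoints(np.array([[px]],float),p["mtx"],p["distortion"])[0,0]
    V=p["view"];R=V[:3,:3];return -R.T@V[:3,3], R.T@np.array([u[0],u[1],1.])
def onz(n,px,z):
    o,d=ray(n,px);return o+d*(z-o[2])/d[2]
def proj(n,P):
    p=camera_params(n);V=p["view"]
    return cv2.projectPoints(np.array([P],float).reshape(-1,1,3),cv2.Rodrigues(V[:3,:3])[0],V[:3,3],p["mtx"],p["distortion"])[0][:,0]
HS={"green":(45,80),"yellow":(22,34),"blue":(105,130),"red":(174,6)}
def blobs(img,c,roi,amin=25,smin=140,vmin=80):
    h=cv2.cvtColor(img,cv2.COLOR_RGB2HSV).astype(int);a,b=HS[c]
    H=(h[...,0]>=a)&(h[...,0]<=b) if a<b else (h[...,0]>=a)|(h[...,0]<=b)
    m=(H&(h[...,1]>smin)&(h[...,2]>vmin)).astype(np.uint8)
    k=np.zeros_like(m);x0,y0,x1,y1=roi;k[y0:y1,x0:x1]=1
    n,_,s,ce=cv2.connectedComponentsWithStats(m*k)
    return [(s[i][4],s[i][:4].tolist(),ce[i]) for i in range(1,n) if s[i][4]>=amin]
E
python3 - <<'E'
from h import *
im=cv2.imread("pics/top0.png")[:,:,::-1].copy()
for c in HS:
    for a,b,ce in blobs(im,c,(235,160,345,265),8):
        print(c,a,b,ce.round(1),onz("top",ce,.09).round(4), onz("top",ce,.13).round(4))
print(blobs(im,"red",(110,245,185,300)))
for a,b,ce in blobs(im,"red",(110,245,185,300)): print(onz("top",ce,.045))
cv2.imwrite("pics/c.png",cv2.resize(im[120:270,200:350,::-1],(600,600),interpolation=cv2.INTER_CUBIC))
s=cv2.imread("pics/scene0.png")
cv2.imwrite("pics/s.png",cv2.resize(s[160:310,220:420],(800,600),interpolation=cv2.INTER_CUBIC))
E
```

```text
green 254 [247, 195, 18, 18] [255.5 203.6] [0.5727 0.0751 0.09  ] [0.5648 0.0728 0.13  ]
yellow 296 [287, 165, 18, 21] [295.8 175.2] [ 0.6422 -0.0232  0.09  ] [ 0.6321 -0.0224  0.13  ]
blue 29 [262, 166, 7, 6] [264.4 168.2] [0.6606 0.0532 0.09  ] [0.65   0.0516 0.13  ]
blue 32 [324, 176, 7, 7] [327.1 179. ] [ 0.6317 -0.099   0.09  ] [ 0.6219 -0.0959  0.13  ]
blue 17 [251, 229, 5, 5] [253.2 230.7] [0.5068 0.0805 0.09  ] [0.501  0.0781 0.13  ]
blue 270 [275, 235, 19, 19] [283.8 244. ] [0.4742 0.0078 0.09  ] [0.4693 0.0076 0.13  ]
blue 16 [314, 240, 5, 4] [316.  241.5] [ 0.4792 -0.0689  0.09  ] [ 0.4741 -0.0667  0.13  ]
red 277 [316, 207, 18, 18] [324.5 215.6] [ 0.5416 -0.0906  0.09  ] [ 0.5346 -0.0877  0.13  ]
[(np.int32(163), [151, 262, 14, 14], array([157.47852761, 268.41717791]))]
[0.42339352 0.31660463 0.045     ]
```

```bash
python3 - <<'E'
import cv2
a=cv2.imread("pics/top0.png")
cv2.imwrite("pics/b.png",cv2.resize(a[240:305,110:185],(600,520),interpolation=cv2.INTER_CUBIC))
E
```

```text
(no output)
```

View pics/c.png

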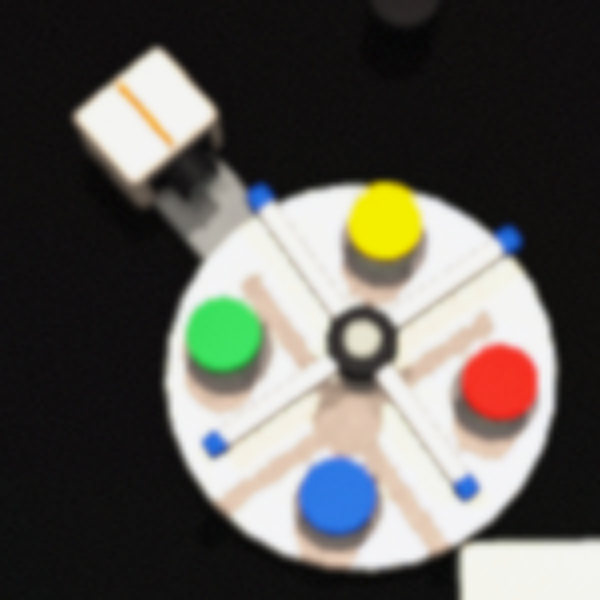

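View pics/s.png

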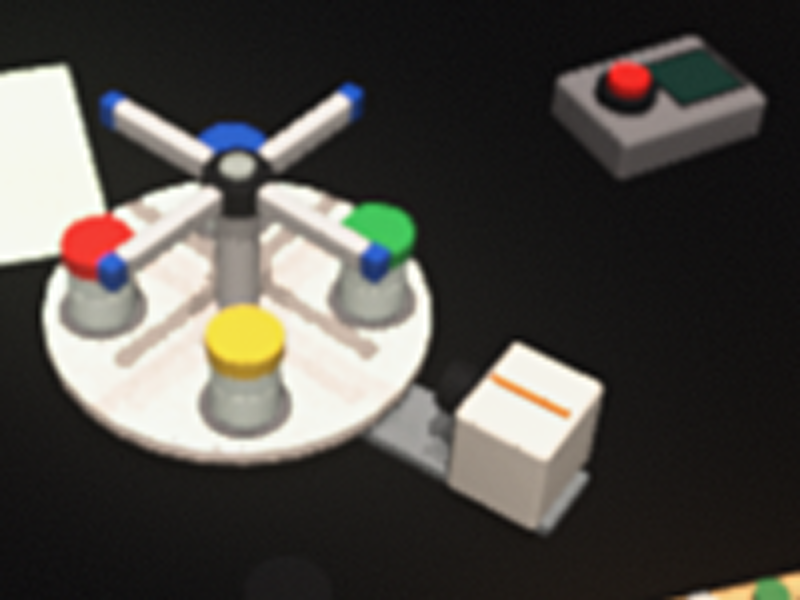

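View pics/b.png

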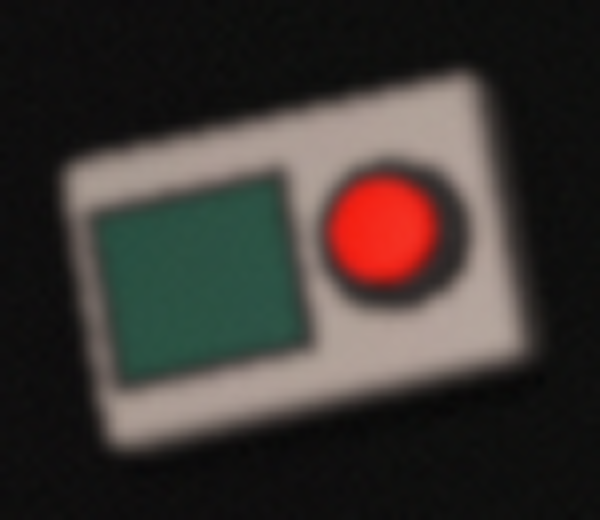

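```bash
python3 - <<'E'
from h import *
A=np.array([.5577,-.0077])
ang=lambda v:np.degrees(np.arctan2(v[1],v[0]))
for n,roi in(("top",(215,128,258,172)),("scene",(325,235,380,295))):
    im=cv2.imread(f"pics/{n}0.png")[:,:,::-1].copy()
    h=cv2.cvtColor(im,cv2.COLOR_RGB2HSV)
    k=np.zeros(h.shape[:2],bool);k[roi[1]:roi[3],roi[0]:roi[2]]=1
    st=k&(h[...,0]>5)&(h[...,0]<25)&(h[...,1]>110)&(h[...,2]>120)
    ys,xs=np.nonzero(st);w=h[...,1][st].astype(float)
    P=np.array([onz(n,(x,y),.0765)[:2] for x,y in zip(xs,ys)])
    c=np.average(P,0,w);u=np.linalg.svd((P-c)*np.sqrt(w)[:,None])[2][0]
    print(n,len(P),"stripe c",c,"dir",ang(u)%180,"bearing",ang(c-A),np.linalg.norm(c-A))
    g=k&(h[...,2]>(215 if n=="top" else 215))
    cs,_=cv2.findContours(g.astype(np.uint8),cv2.RETR_EXTERNAL,2);C=max(cs,key=cv2.contourArea)
    r=cv2.minAreaRect(C);q=np.array([onz(n,p,.076)[:2] for p in cv2.boxPoints(r)])
    print(r,q.round(4).tolist(),"bearing",ang(q.mean(0)-A),[ang(q[(i+1)%4]-q[i])for i in range(4)])
    for c in HS:
        for a,b,ce in blobs(im,c,(235,160,345,265) if n=="top" else (225,175,335,275),60): print(c,a,onz(n,ce,.09)[:2].round(4),ang(onz(n,ce,.09)[:2]-A))
im=cv2.imread("pics/scene0.png")[:,:,::-1].copy()
for a,b,ce in blobs(im,"red",(360,165,415,205)): print(ce,[onz("scene",ce,z).round(4) for z in(.04,.045,.05)])
E
```

```text
top 25 stripe c [0.71712814 0.12475066] dir 40.16810132769032 bearing 39.71932548951612 0.20726917033357503
((235.95545959472656, 148.44554138183594), (21.74116325378418, 26.666343688964844), 50.71058654785156) [[0.7162, 0.1669], [0.7594, 0.1159], [0.7154, 0.0815], [0.6726, 0.1325]] bearing 39.82068732211871 [np.float64(-49.73044607057308), np.float64(-142.03753636889667), np.float64(129.98384007690032), np.float64(38.35144427391633)]
green 254 [0.5727 0.0751] 79.70227566232677
yellow 296 [ 0.6422 -0.0232] -10.381298968821087
blue 270 [0.4742 0.0078] 169.47913967439206
red 277 [ 0.5416 -0.0906] -101.01931187647048
scene 38 stripe c [0.71861656 0.12326527] dir 40.264190441401524 bearing 39.14113238466022 0.20747539299935505
((351.9203796386719, 259.7292785644531), (27.533998489379883, 23.703184127807617), 28.610462188720703) [[0.722, 0.0791], [0.6668, 0.126], [0.7195, 0.1651], [0.7706, 0.1176]] bearing 38.6713145855705 [np.float64(139.6233494899942), np.float64(36.56834004755509), np.float64(-42.91972182727489), np.float64(-141.61387986028788)]
green 149 [0.5776 0.0811] 77.39109629151467
yellow 239 [ 0.6489 -0.025 ] -10.749850507364728
blue 93 [0.4696 0.0102] 168.51667284495426
red 170 [ 0.5496 -0.0964] -95.19110166530416
[376.91463415 179.64634146] [array([0.4116, 0.3217, 0.04  ]), array([0.4176, 0.3183, 0.045 ]), array([0.4237, 0.3148, 0.05  ])]
```

Axle ≈ (0.5577, -0.0077). The green jar bears about 79.5° and the lens about 39.9°, so the tray must turn about -39.6°. The button is at (0.423, 0.3155), top z ≈ 0.049. I'll push the spoke at bearing 124.5° clockwise with the closed fingers.

```bash
cat >> h.py <<'E'
from scipy.spatial.transform import Rotation as Ro
def sh(pos,yaw_deg):
    o=get_obs();R=Ro.from_euler("xyz",o["eef_rot"]);T=Ro.from_euler("xyz",[-90,0,yaw_deg],degrees=True)
    return (R.inv().apply(np.array(pos)-o["ee_pos"])/.5).round(4).tolist(),((R.inv()*T).as_rotvec()/(np.pi/2)).round(4).tolist()
A=np.array([.5577,-.0077])
def at(phi,r,d):
    p=np.radians(phi);return A+r*np.array([np.cos(p),np.sin(p)])-d*np.array([np.sin(p),-np.cos(p)])
E
python3 -c "
from h import *
print(at(124.5,.09,.034),sh([*at(124.5,.09,.034),.224],34.5))"
```

```text
[0.47870315 0.04721354] ([-0.7715, 0.0007, -0.9043], [0.0002, 0.4577, -0.0005])
```

```bash
python3 -m pendant '{"translation":[[-0.05,0,-0.06],[-0.77,0,-0.904],[-0.77,0,-0.904],[-0.77,0,-0.904],[-0.77,0,-0.904],[-0.77,0,-0.904],[-0.77,0,-0.904],[-0.77,0,-0.904]],"rot":[[0,0.05,0],[0,0.458,0],[0,0.458,0],[0,0.458,0],[0,0.458,0],[0,0.458,0],[0,0.458,0],[0,0.458,0]]}' 0 10
python3 -c "
from h import *
print(sh([*at(124.5,.09,.034),.224],34.5))"
```

```text
time_s: 0.82
ee_pos: [0.3276, 0.261, 0.2243]
eef_rot: [-1.571, 0.0, 0.6]
force: [1.0, 0.1, -0.1]
grip_width: 0.0439
([0.008, 0.0008, -0.5235], [0.0003, -0.0013, -0.0003])
```

```bash
python3 -m pendant '{"translation":[[0.008,0,-0.52],[0.008,0,-0.52],[0.008,0,-0.52],[0.008,0,-0.523],[0.008,0,-0.523],[0.008,0,-0.523],[0.008,0,-0.523],[0.008,0,-0.523]],"rot":[[0,0,0],[0,0,0],[0,0,0],[0,0,0],[0,0,0],[0,0,0],[0,0,0],[0,0,0]]}'
python3 -c "
from h import *
print(sh([*at(124.5,.09,.034),.131],34.5))
cv2.imwrite('pics/t1.png',camera('top')[:,:,::-1]);cv2.imwrite('pics/w1.png',camera('wrist')[:,:,::-1])"
```

```text
time_s: 1.48
ee_pos: [0.4795, 0.0452, 0.2239]
eef_rot: [-1.571, 0.001, 0.596]
force: [0.8, -0.0, 0.6]
grip_width: 0.0006
([0.0012, 0.1857, 0.0043], [0.0001, -0.0036, -0.0008])
```

View pics/w1.png

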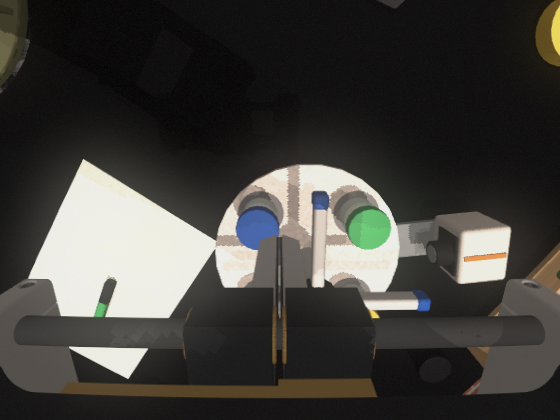

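View pics/t1.png

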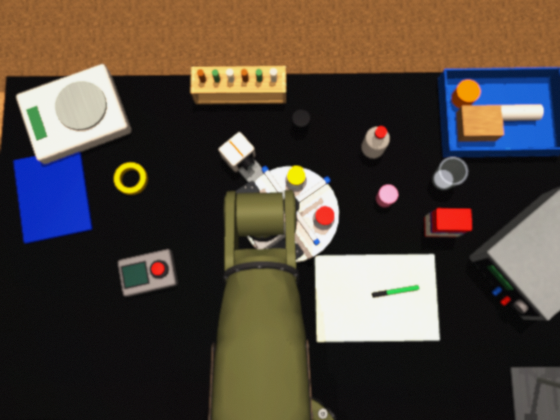

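The wrist view shows the closed fingers (tip about (280,240)) to the left of the spoke (x≈319), which lies parallel. I'll descend now.

```bash
python3 -m pendant '{"translation":[[0,0.04,0.003],[0,0.08,0.004],[0,0.12,0.004],[0,0.15,0.004],[0,0.17,0.004],[0,0.185,0.004],[0,0.185,0.004],[0,0.185,0.004]],"rot":[[0,0,0],[0,0,0],[0,0,0],[0,0,0],[0,0,0],[0,0,0],[0,0,0],[0,0,0]]}'
python3 -c "
from h import *
for f,d in((124.5,.0185),(114.5,.0185),(104.5,.0185),(94.5,.0185)): print(f,sh([*at(f,.09,d),.131],f-90))
cv2.imwrite('pics/w2.png',camera('wrist')[:,:,::-1])"
```

```text
time_s: 2.25
ee_pos: [0.477, 0.0498, 0.132]
eef_rot: [-1.571, 0.001, 0.6]
force: [1.0, 1.1, 1.1]
grip_width: 0.0004
124.5 ([0.0309, 0.002, -0.0062], [0.0, -0.0014, -0.0005])
114.5 ([0.0627, 0.002, -0.0025], [0.0001, 0.1097, -0.0005])
104.5 ([0.0947, 0.002, -0.0043], [0.0001, 0.2208, -0.0005])
94.5 ([0.1259, 0.002, -0.0116], [0.0001, 0.3319, -0.0004])
```

View pics/w2.png

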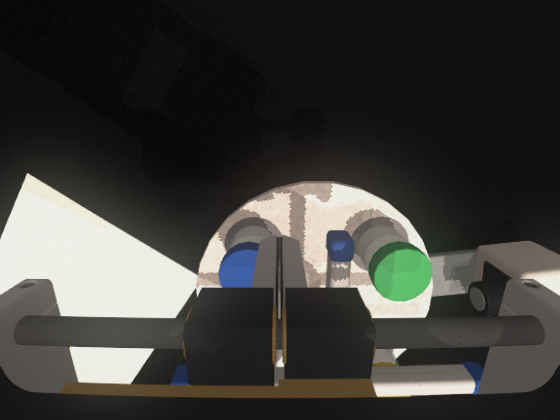

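```bash
python3 -m pendant '{"translation":[[0.012,0.002,-0.004],[0.022,0.002,-0.006],[0.031,0.002,-0.006],[0.037,0.002,-0.005],[0.043,0.002,-0.004],[0.050,0.002,-0.003],[0.056,0.002,-0.0025],[0.063,0.002,-0.0025]],"rot":[[0,0,0],[0,0,0],[0,0,0],[0,0.022,0],[0,0.044,0],[0,0.066,0],[0,0.088,0],[0,0.11,0]]}'
python3 -c "
from h import *
for f in(109.5,104.5,99.5,94.5,92.5): print(f,sh([*at(f,.09,.0185),.131],f-90))
cv2.imwrite('pics/w3.png',camera('wrist')[:,:,::-1])"
```

```text
time_s: 2.97
ee_pos: [0.5042, 0.0667, 0.1314]
eef_rot: [-1.571, 0.0, 0.425]
force: [-1.0, 0.0, 0.0]
grip_width: 0.0005
109.5 ([0.0144, 0.0009, 0.0028], [0.0002, 0.054, -0.0002])
104.5 ([0.0304, 0.0009, 0.004], [0.0002, 0.1096, -0.0002])
99.5 ([0.0464, 0.0009, 0.0038], [0.0002, 0.1651, -0.0002])
94.5 ([0.0624, 0.0009, 0.0022], [0.0002, 0.2207, -0.0002])
92.5 ([0.0687, 0.0009, 0.0012], [0.0002, 0.2429, -0.0002])
```

View pics/w3.png

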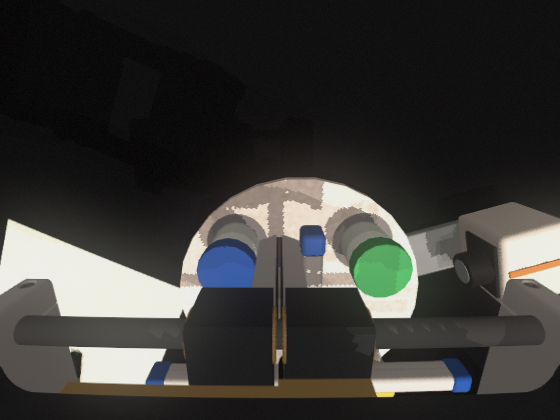

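```bash
python3 -m pendant '{"translation":[[0.007,0.001,0.001],[0.0144,0.001,0.003],[0.022,0.001,0.0035],[0.030,0.001,0.004],[0.038,0.001,0.004],[0.046,0.001,0.004],[0.054,0.001,0.003],[0.0624,0.001,0.002]],"rot":[[0,0.027,0],[0,0.054,0],[0,0.082,0],[0,0.11,0],[0,0.137,0],[0,0.165,0],[0,0.193,0],[0,0.22,0]]}'
cat >> h.py <<'E'
def wray(px,o):
    p=camera_params("wrist");u=cv2.undistortPoints(np.array([[px]],float),p["mtx"],p["distortion"])[0,0]
    T=p["tool_from_camera"];R=Ro.from_euler("xyz",o["eef_rot"]).as_matrix()
    return R@T[:3,3]+o["ee_pos"],R@T[:3,:3]@np.array([u[0],u[1],1.])
def won(px,o,z):
    c,d=wray(px,o);return c+d*(z-c[2])/d[2]
E
python3 -c "
from h import *
o=get_obs();im=camera('wrist');cv2.imwrite('pics/w4.png',im[:,:,::-1]);cv2.imwrite('pics/t4.png',camera('top')[:,:,::-1])
for c in('green','blue'):
  for a,b,ce in blobs(im,c,(0,0,560,420),60,100,60): p=won(ce,o,.09)[:2];print(c,a,b,ce,p,np.degrees(np.arctan2(*(p-A)[::-1])),np.linalg.norm(p-A))
for f in(89.5,84.8): print(f,sh([*at(f,.09,.0185),.131],f-90))
"
```

```text
time_s: 3.68
ee_pos: [0.5329, 0.0809, 0.131]
eef_rot: [-1.571, 0.0, 0.076]
force: [-1.6, 1.2, -0.5]
grip_width: 0.0005
green 2447 [354, 243, 59, 54] [382.83489988 269.91867593] [0.61423234 0.05849581] 49.50211659509284 0.0870505053805081
blue 473 [302, 234, 23, 22] [313.05708245 244.65961945] [0.55883476 0.07537818] 89.21744862448406 0.08308592562118709
blue 2401 [197, 239, 59, 49] [226.4785506  265.00708038] [0.49547161 0.05388748] 135.29657976260364 0.08755220964764819
blue 593 [443, 358, 30, 35] [459.61720067 375.31703204] [ 0.70168371 -0.03963838] -12.506813287985134 0.14748345135980598
blue 140 [146, 368, 22, 16] [157.20714286 378.19285714] [ 0.43705633 -0.06122678] -156.0742553029616 0.13198489640800518
89.5 ([0.0138, -0.0001, 0.0021], [0.0002, 0.0547, 0.0003])
84.8 ([0.0288, -0.0, 0.0032], [0.0002, 0.1069, 0.0003])
```

View pics/w4.png

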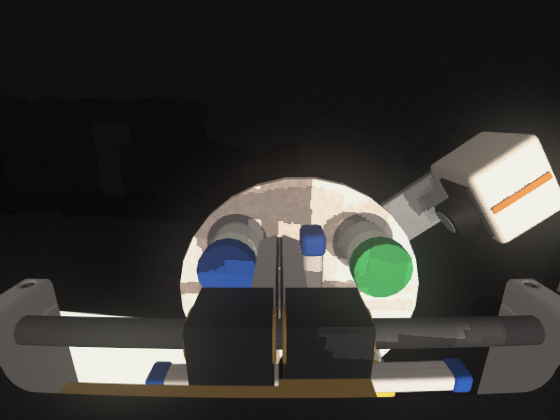

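View pics/t4.png

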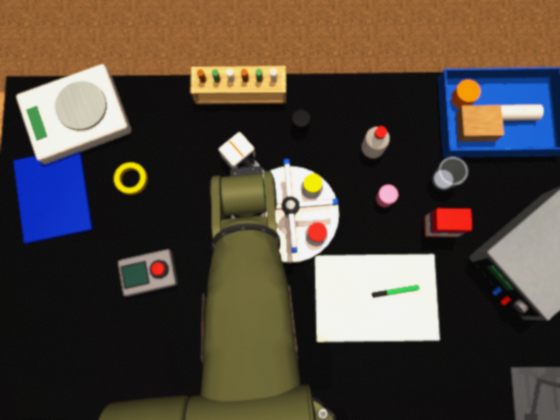

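```bash
cat >> h.py <<'E'
B0={"green":79.70,"yellow":-10.38,"blue":169.48,"red":-101.02}
def topturn(im):
    for c in HS:
        for a,b,ce in blobs(im,c,(235,160,345,265),150):
            p=onz("top",ce,.09)[:2];g=np.degrees(np.arctan2(*(p-A)[::-1]));print(c,a,b,p.round(4),round(g,2),"r",np.linalg.norm(p-A).round(4),"turn",round((g-B0[c]+180)%360-180,2))
E
python3 -c "
from h import *
topturn(cv2.imread('pics/t4.png')[:,:,::-1].copy())"
```

```text
yellow 293 [303, 173, 19, 20] [ 0.6224 -0.0635] -40.74 r 0.0854 turn -30.36
red 293 [308, 222, 19, 20] [ 0.5023 -0.0713] -131.03 r 0.0844 turn -30.01
```

```bash
python3 -m pendant '{"translation":[[0.004,0,0.001],[0.008,0,0.0015],[0.012,0,0.002],[0.016,0,0.0025],[0.020,0,0.003],[0.024,0,0.003],[0.0275,0,0.003],[0.0275,0,0.003]],"rot":[[0,0.018,0],[0,0.036,0],[0,0.05,0],[0,0.064,0],[0,0.078,0],[0,0.092,0],[0,0.102,0],[0,0.102,0]]}'
python3 -c "
from h import *
o=get_obs();im=camera('wrist');cv2.imwrite('pics/w5.png',im[:,:,::-1]);t=camera('top');topturn(t)
for c in('green','blue'):
  for a,b,ce in blobs(im,c,(0,0,560,420),600,100,60): p=won(ce,o,.09)[:2];print(c,a,b,ce,p,np.degrees(np.arctan2(*(p-A)[::-1])),np.linalg.norm(p-A))
print(sh([*at(85.1,.09,.0185),.131],-4.9))
"
```

```text
time_s: 4.45
ee_pos: [0.5471, 0.0834, 0.131]
eef_rot: [-1.571, -0.001, -0.084]
force: [0.0, 0.2, 0.7]
grip_width: 0.0007
yellow 290 [307, 177, 19, 20] [ 0.6135 -0.0722] -49.16 r 0.0853 turn -38.78
red 295 [304, 226, 19, 20] [ 0.4937 -0.0627] -139.33 r 0.0844 turn -38.31
green 2453 [354, 243, 59, 53] [383.00407664 268.86873216] [0.62410699 0.04914171] 40.562194178695584 0.08741206539930256
blue 2448 [197, 238, 59, 50] [226.60784314 264.44607843] [0.50613251 0.06315986] 126.04484309254975 0.08763746684978128
([-0.0, 0.0001, 0.0004], [0.0002, 0.0018, 0.0006])
```

View pics/w5.png

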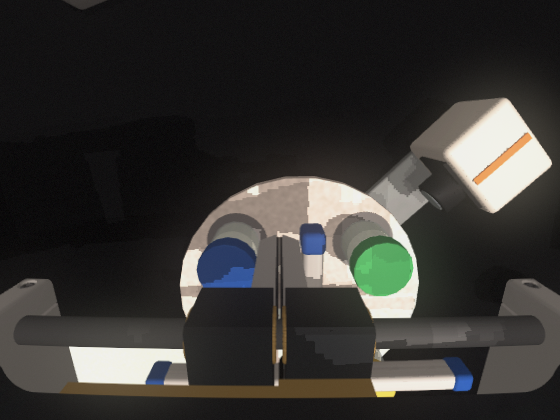

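The green jar seems about 1° short. I'll back off and clear the view for a careful check.

```bash
python3 -m pendant '{"translation":[[-0.03,0,0],[-0.04,0,0],[-0.04,-0.08,0],[-0.04,-0.16,0],[-0.04,-0.19,0],[-0.08,-0.19,0.1],[-0.12,-0.19,0.2],[-0.2,-0.19,0.3]],"rot":[[0,0,0],[0,0,0],[0,0,0],[0,0,0],[0,0,0],[0,0,0],[0,0,0],[0,0,0]]}'
python3 -m pendant '{"translation":[[-0.03,0,0.1],[-0.05,0,0.2],[-0.05,0,0.25],[-0.05,0,0.25],[-0.05,0,0.25]],"rot":[[0,0,0],[0,0,0],[0,0,0],[0,0,0],[0,0,0]]}'
python3 -c "
from h import *
t=camera('top');topturn(t);cv2.imwrite('pics/t6.png',t[:,:,::-1]);s=camera('scene');cv2.imwrite('pics/s6.png',s[:,:,::-1])
cv2.imwrite('pics/c6.png',cv2.resize(t[120:270,200:350,::-1],(600,600),interpolation=cv2.INTER_CUBIC))"
```

```text
time_s: 5.22
ee_pos: [0.4821, 0.2022, 0.2263]
eef_rot: [-1.571, -0.002, -0.084]
force: [0.2, 0.8, -0.4]
grip_width: 0.0004
time_s: 5.63
ee_pos: [0.4671, 0.3307, 0.226]
eef_rot: [-1.571, -0.002, -0.081]
force: [0.1, -1.0, 0.4]
grip_width: 0.0005
green 248 [259, 175, 17, 18] [0.6216 0.0476] 40.87 r 0.0845 turn -38.83
yellow 290 [307, 177, 19, 20] [ 0.6135 -0.0722] -49.16 r 0.0853 turn -38.78
blue 265 [255, 224, 18, 18] [0.502  0.0562] 131.09 r 0.0847 turn -38.39
red 295 [304, 226, 19, 20] [ 0.4937 -0.0627] -139.33 r 0.0844 turn -38.31
```

View pics/c6.png

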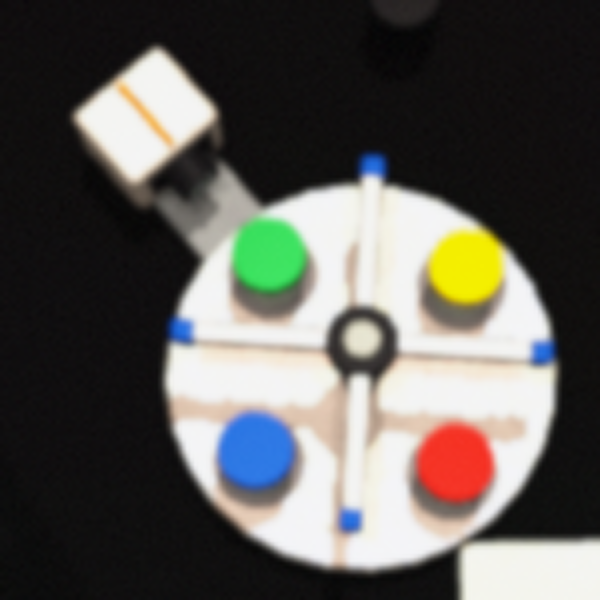

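View pics/s6.png

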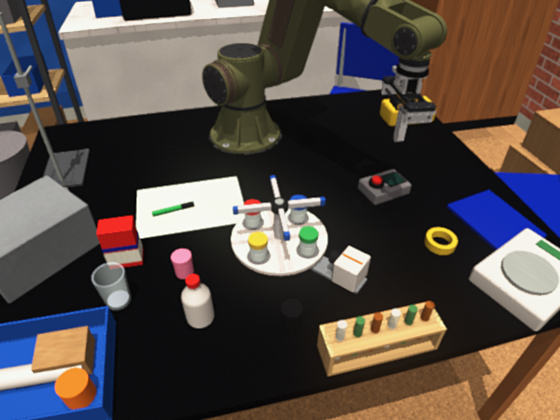

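All four lids agree: the green jar bears 40.87° against about 39.85° for the lens, so it needs about 1° more.

```bash
python3 -c "
from h import *
p=at(85.1,.09,.036);print(p,sh([*p,.224],-5.5),sh([*p,.131],-5.5))"
```

```text
[0.52951909 0.08504609] ([0.1638, 0.0048, -0.4745], [0.0001, 0.0078, 0.0012]) ([0.1634, 0.1908, -0.4744], [0.0001, 0.0078, 0.0012])
```

```bash
python3 -m pendant '{"translation":[[0.163,0.004,-0.474],[0.163,0.004,-0.474],[0.163,0.004,-0.474],[0.163,0.004,-0.474],[0.163,0.004,-0.474],[0.163,0.004,-0.474],[0.163,0.004,-0.474],[0.163,0.004,-0.474]],"rot":[[0,0.008,0],[0,0.008,0],[0,0.008,0],[0,0.008,0],[0,0.008,0],[0,0.008,0],[0,0.008,0],[0,0.008,0]]}'
python3 -c "
from h import *
p=at(85.1,.09,.036);print(p,sh([*p,.131],-5.5));print(sh([*at(85.1,.09,.0205),.131],-5.5));print(sh([*at(84.15,.09,.0185),.131],-5.5))"
```

```text
time_s: 6.4
ee_pos: [0.5293, 0.082, 0.2246]
eef_rot: [-1.571, -0.002, -0.102]
force: [0.2, 1.5, -0.1]
grip_width: 0.0006
[0.52951909 0.08504609] ([-0.0005, 0.1872, 0.0061], [0.0002, -0.0036, 0.0014])
([0.0305, 0.1873, 0.0066], [0.0002, -0.0036, 0.0014])
([0.0374, 0.1873, 0.0073], [0.0002, -0.0036, 0.0014])
```

```bash
python3 -m pendant '{"translation":[[0,0.06,0.006],[0,0.12,0.006],[0,0.16,0.006],[0,0.187,0.006],[0,0.187,0.006],[0,0.187,0.006]],"rot":[[0,0,0],[0,0,0],[0,0,0],[0,0,0],[0,0,0],[0,0,0]]}'
python3 -c "
from h import *
print(sh([*at(85.1,.09,.0205),.131],-5.5));print(sh([*at(84.15,.09,.0185),.131],-5.5))"
```

```text
time_s: 6.9
ee_pos: [0.5295, 0.0853, 0.1313]
eef_rot: [-1.571, -0.002, -0.101]
force: [0.2, -0.0, -0.1]
grip_width: 0.0002
([0.0312, 0.0007, -0.0001], [0.0002, -0.0034, 0.001])
([0.0381, 0.0007, 0.0006], [0.0002, -0.0034, 0.001])
```

Push slowly to 0.038, then leave and look.

```bash
python3 -m pendant '{"translation":[[0.012,0,0],[0.024,0,0],[0.029,0,0],[0.032,0,0],[0.034,0,0],[0.036,0,0],[0.038,0,0],[0.038,0,0]],"rot":[[0,0,0],[0,0,0],[0,0,0],[0,0,0],[0,0,0],[0,0,0],[0,0,0],[0,0,0]]}'
python3 -c "
from h import *
o=get_obs();t=camera('top');topturn(t);print(sh([*at(84.15,.09,.0185),.131],-5.5))"
python3 -m pendant '{"translation":[[-0.03,0,0],[-0.04,0,0],[-0.04,-0.08,0],[-0.04,-0.16,0],[-0.04,-0.19,0],[-0.08,-0.19,0.1],[-0.12,-0.19,0.2],[-0.2,-0.19,0.3]],"rot":[[0,0,0],[0,0,0],[0,0,0],[0,0,0],[0,0,0],[0,0,0],[0,0,0],[0,0,0]]}'
python3 -m pendant '{"translation":[[-0.05,0,0.1],[-0.08,0,0.2],[-0.1,0,0.22],[-0.1,0,0.22],[-0.1,0,0.22]],"rot":[[0,0,0],[0,0,0],[0,0,0],[0,0,0],[0,0,0]]}'
python3 -c "
from h import *
o=get_obs();t=camera('top');topturn(t);print(sh([.423,.3155,.09],-5.5))
w=camera('wrist');cv2.imwrite('pics/w7.png',w[:,:,::-1])
for a,b,ce in blobs(w,'red',(0,0,560,420),60): print(ce,[won(ce,o,z) for z in (.045,.05)])
cv2.imwrite('pics/c7.png',cv2.resize(t[120:270,200:350,::-1],(600,600),interpolation=cv2.INTER_CUBIC))"
```

```text
time_s: 7.57
ee_pos: [0.5484, 0.0834, 0.1314]
eef_rot: [-1.571, -0.002, -0.101]
force: [-0.4, 1.1, 0.2]
grip_width: 0.0001
yellow 294 [307, 177, 19, 20] [ 0.6126 -0.073 ] -49.92 r 0.0853 turn -39.54
red 297 [304, 226, 19, 20] [ 0.4929 -0.0619] -140.09 r 0.0845 turn -39.07
([0.0001, 0.0007, 0.0006], [0.0002, -0.0033, 0.0011])
time_s: 8.28
ee_pos: [0.4856, 0.2035, 0.2265]
eef_rot: [-1.571, -0.003, -0.103]
force: [0.6, -0.4, -0.1]
grip_width: 0.0005
time_s: 8.7
ee_pos: [0.4464, 0.3195, 0.2263]
eef_rot: [-1.571, -0.003, -0.1]
force: [-0.5, -0.9, -0.6]
grip_width: 0.0007
green 249 [259, 175, 18, 18] [0.6221 0.0471] 40.36 r 0.0846 turn -39.34
yellow 294 [307, 177, 19, 20] [ 0.6126 -0.073 ] -49.92 r 0.0853 turn -39.54
blue 267 [255, 223, 18, 19] [0.5029 0.0566] 130.43 r 0.0845 turn -39.05
red 297 [304, 226, 19, 20] [ 0.4929 -0.0619] -140.09 r 0.0845 turn -39.07
([-0.0479, 0.2726, -0.0104], [0.0001, -0.0034, 0.0017])
[259.34455959 198.29792746] [array([0.42290206, 0.31327616, 0.045     ]), array([0.42336336, 0.31453796, 0.05      ])]
```

View pics/c7.png

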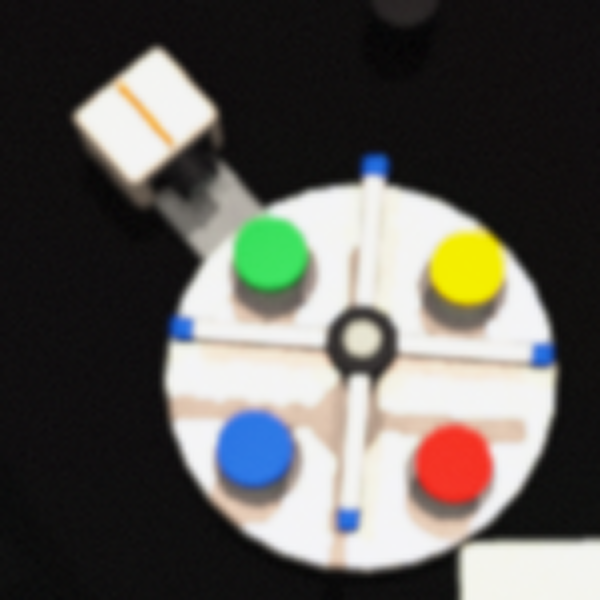

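View pics/w7.png

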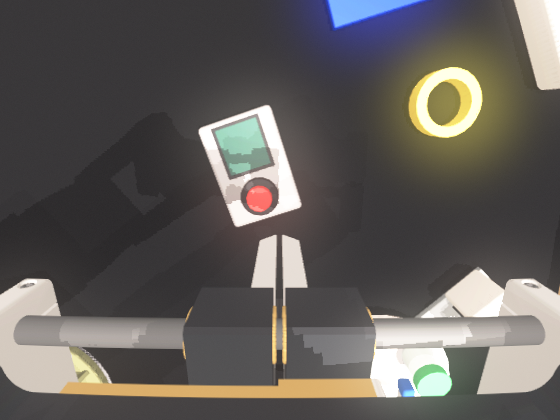

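```bash
python3 - <<'E'
from h import *
ang=lambda v:np.degrees(np.arctan2(v[1],v[0]))
for f,o in(("w5",dict(ee_pos=np.array([.5471,.0834,.131]),eef_rot=[-1.571,-.001,-.084])),("w4",dict(ee_pos=np.array([.5329,.0809,.131]),eef_rot=[-1.571,0,.076]))):
    im=cv2.imread(f"pics/{f}.png")[:,:,::-1].copy();h=cv2.cvtColor(im,cv2.COLOR_RGB2HSV)
    st=(h[...,0]>5)&(h[...,0]<22)&(h[...,1]>140)&(h[...,2]>120);st[:100]=0;st[230:]=0;st[:,:420]=0
    ys,xs=np.nonzero(st);P=np.array([won((x,y),o,.0765)[:2] for x,y in zip(xs,ys)]);c=P.mean(0)
    print(f,len(P),c,"dir",ang(np.linalg.svd(P-c)[2][0])%180,"bearing",ang(c-A),np.linalg.norm(c-A))
E
```

```text
w5 470 [0.71712889 0.12436771] dir 40.05521585081314 bearing 39.63767268122952 0.2070252416039093
w4 425 [0.71696754 0.12403195] dir 40.14778214016508 bearing 39.594529165570584 0.20668685190869088
```

Target bearing is 39.6–40.1° across views and the jar is at about 40.2°, so the error is within about 0.5°. Now the button.

```bash
python3 -m pendant '{"translation":[[-0.045,0.06,-0.009],[-0.045,0.12,-0.009],[-0.045,0.18,-0.009],[-0.045,0.23,-0.009],[-0.045,0.27,-0.009],[-0.045,0.28,-0.009],[-0.045,0.28,-0.009],[-0.045,0.28,-0.009]],"rot":[[0,0,0],[0,0,0],[0,0,0],[0,0,0],[0,0,0],[0,0,0],[0,0,0],[0,0,0]]}'
python3 -c "
from h import *
o=get_obs();w=camera('wrist');cv2.imwrite('pics/w8.png',w[:,:,::-1]);cv2.imwrite('pics/s8.png',cv2.resize(camera('scene')[120:270,330:480,::-1],(600,600)))
print(o['ee_pos'],o['force'],sh([.423,.315,.07],-5.5))
for a,b,ce in blobs(w,'red',(0,0,560,420),60): print(ce,b,[won(ce,o,z) for z in (.045,.05)])"
```

```text
time_s: 9.47
ee_pos: [0.4258, 0.315, 0.0874]
eef_rot: [-1.57, -0.004, -0.104]
force: [0.5, -1.1, 1.2]
grip_width: 0.0004
[0.42577965 0.31500678 0.08742052] [ 0.53977183 -1.10143864  1.18423729] ([-0.0057, 0.0358, -0.0015], [-0.0009, -0.0048, 0.0029])
[271.90792291 229.83511777] [255, 219, 42, 31] [array([0.421518  , 0.31923893, 0.045     ]), array([0.42182609, 0.32110462, 0.05      ])]
```

View pics/w8.png

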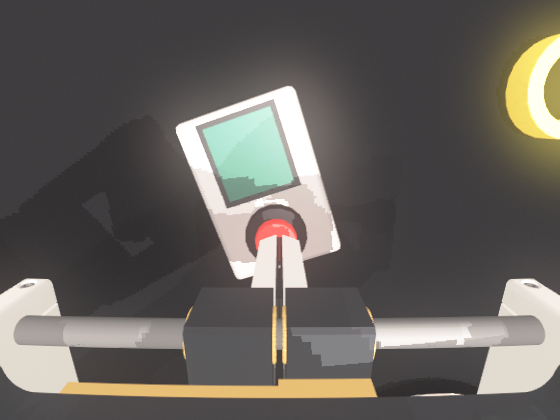

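View pics/s8.png

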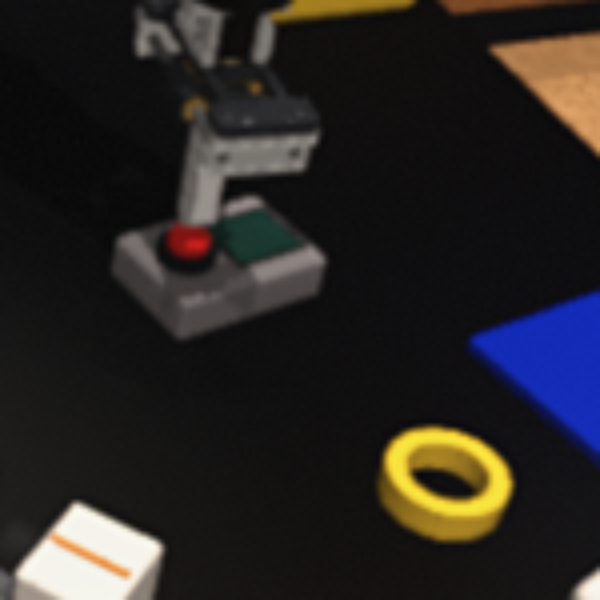

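The fingertip is over the button. Descending in small steps and watching force.

```bash
python3 -m pendant '{"translation":[[-0.005,0.01,-0.001],[-0.005,0.02,-0.001],[-0.005,0.026,-0.001],[-0.005,0.032,-0.001],[-0.005,0.036,-0.001],[-0.005,0.036,-0.001]],"rot":[[0,0,0],[0,0,0],[0,0,0],[0,0,0],[0,0,0],[0,0,0]]}'
python3 -c "
from h import *
o=get_obs();print(o['ee_pos'],o['force'])"
python3 -m pendant '{"translation":[[0,0.004,0],[0,0.008,0],[0,0.008,0]],"rot":[[0,0,0],[0,0,0],[0,0,0]]}'
```

```text
time_s: 10.07
ee_pos: [0.4235, 0.3154, 0.071]
eef_rot: [-1.569, -0.005, -0.103]
force: [-5.9, -3.4, 16.1]
grip_width: 0.0005
[0.42346494 0.31543143 0.07097437] [-5.9484792  -3.40552033 16.11731066]
time_s: 10.32
ee_pos: [0.4237, 0.3156, 0.0703]
eef_rot: [-1.569, -0.006, -0.103]
force: [-17.9, -11.0, 47.9]
grip_width: 0.0006
```

```bash
python3 -c "
from h import *
o=get_obs();print(o['ee_pos'],o['force'],o['moment'])
cv2.imwrite('pics/s9.png',cv2.resize(camera('scene')[150:210,350:425,::-1],(750,600),interpolation=cv2.INTER_CUBIC));cv2.imwrite('pics/w9.png',camera('wrist')[:,:,::-1])"
python3 -m pendant '{"translation":[[0,-0.004,0],[0,-0.006,0],[0,-0.006,0]],"rot":[[0,0,0],[0,0,0],[0,0,0]]}'
```

```text
[0.4237128  0.31564007 0.07026249] [-17.88945585 -10.97962927  47.91335363] [-2.46124436  3.54984745  0.00904542]
time_s: 10.67
ee_pos: [0.4239, 0.3158, 0.0737]
eef_rot: [-1.568, -0.007, -0.103]
force: [-0.4, 0.7, 3.1]
grip_width: 0.0004
```

View pics/s9.png

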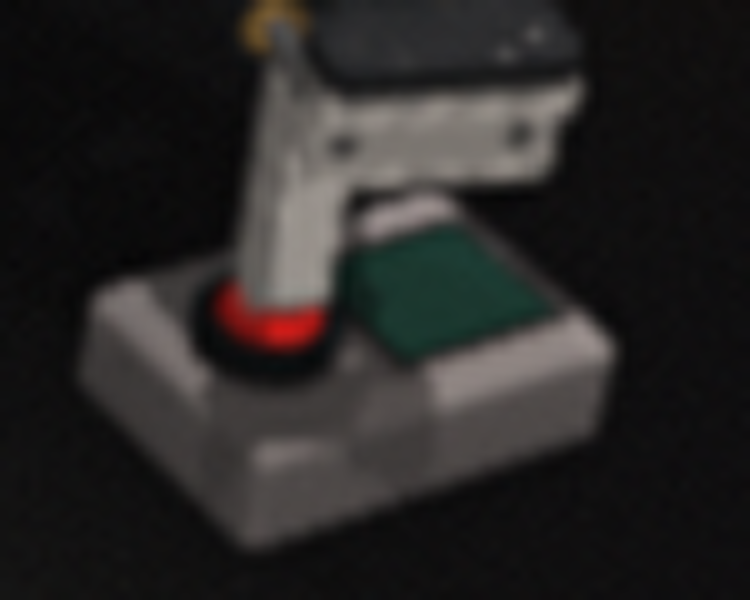

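View pics/w9.png

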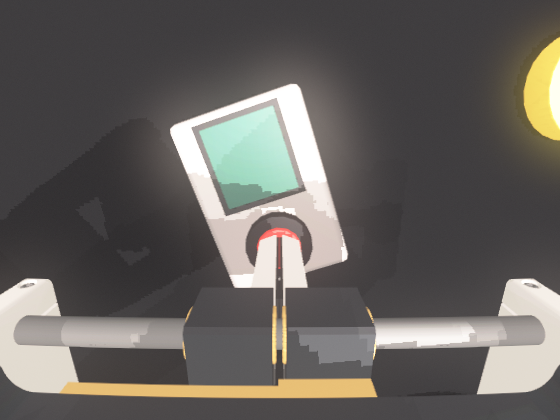

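The finger stands on the button, and the force profile (3 N at mid-travel, then a hard stop) shows it went fully down. I'll release and check the scene.

```bash
python3 -m pendant '{"translation":[[0,-0.02,0],[0,-0.06,0],[0,-0.12,0],[0,-0.2,0],[0,-0.26,0],[0,-0.26,0],[0,-0.26,0],[0,-0.26,0]],"rot":[[0,0,0],[0,0,0],[0,0,0],[0,0,0],[0,0,0],[0,0,0],[0,0,0],[0,0,0]]}'
python3 -c "
from h import *
t=camera('top');topturn(t);cv2.imwrite('pics/t10.png',t[:,:,::-1]);s=camera('scene');cv2.imwrite('pics/s10.png',s[:,:,::-1]);print(get_obs()['force'])
for a,b,ce in blobs(s,'red',(360,165,415,205)): print(a,ce)"
```

```text
time_s: 11.33
ee_pos: [0.4227, 0.3153, 0.2028]
eef_rot: [-1.569, -0.006, -0.103]
force: [-0.1, 0.3, -1.0]
grip_width: 0.0003
green 249 [259, 175, 18, 18] [0.6221 0.0471] 40.36 r 0.0846 turn -39.34
yellow 294 [307, 177, 19, 20] [ 0.6126 -0.073 ] -49.92 r 0.0853 turn -39.54
blue 268 [255, 223, 18, 19] [0.5028 0.0567] 130.45 r 0.0846 turn -39.03
red 298 [304, 226, 19, 20] [ 0.4929 -0.0619] -140.1 r 0.0845 turn -39.08
[ 0.38033839 -0.33380741 -0.25374033]
74 [376.68918919 179.83783784]
```

View pics/s10.png

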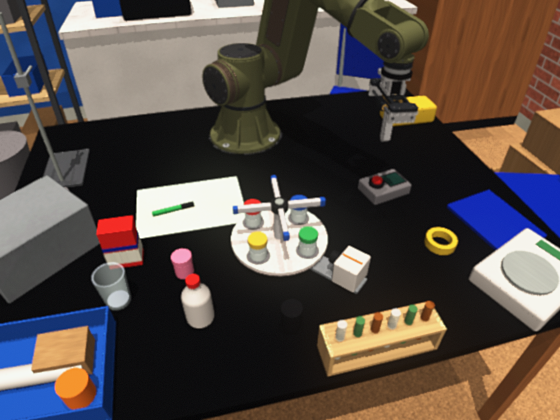

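The button is back up (376.7,179.8), the green jar faces the reader, the bystanders haven't moved, and the arm is clear.

```bash
python3 -c "
from station import *
print(hand_in())"
```

```text
the job is handed in; nothing more can be done
None
```

I turned the carousel about 39° clockwise by pushing one spoke with the closed fingers. Then I pressed the record button to its stop, let it go, and handed the job in at about 11.4 s.

- **Jar position:** before and after the press, the four lids put the green jar at about 40.2° from the axle. The reader's stripe lies at 39.6–40.2° in the top and wrist views, so the jar is within about 0.6° (about 1 mm) of the lens line. My first push stopped about 1° short, and a second small push corrected it.
- **Scene camera:** its raw lens bearing, taken from the top-view axle, was lower at 38.7–39.1°. It came to about 39.8° once I used the jar centre from that same picture.
- **Button:** the force was 3 N part-way through its travel, then rose sharply at the hard stop. It peaked at about 48 N straight down (about 52 N in all), more than was needed. The fingertips were on the button, and the wrist stayed well under its 120 N limit. Afterwards the button appeared up again.
- **Everything else:** the other objects look unmoved in the final scene picture, and the arm was clear of everything.

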